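# Pull a stuck hob knob for cleaning

## Task

The hob is being cleaned: take the largest of its control knobs off its spindle and set it down on the wooden chopping board, upright as it was, without dropping it. The knob sticks, so work it off little by little: grip it and, while pulling up, twist it about 20 degrees anticlockwise (seen from above), then back past the start to about 20 degrees clockwise, still rising and still on the spindle, and so on until it comes free.

Things in the scene. Friction and masses are not known exactly. Their poses are not given: they have to be found in the camera images.
- big_knob: Largest knob, aluminium, 60 g: round skirt 60 mm across, 10 mm high; grip bar across it 56 mm long (its x), 18 mm wide (its y), from 10 to 36 mm above the underside. Round bore, can turn either way. Origin: centre of underside, z up. In the row of four spindles, 95 mm apart in random order, at the hob's robot side; two more bear small knobs (40 mm across, 27 mm high), one is bare.
- big_knob_pointer (a point): Pointer end of the big knob's grip bar, marked by a black line: 26 mm along +x from the knob's axis, 36 mm above its underside. At the start the knob's x axis lies along the spindle's x axis (zero twist).
- spindle: Fixed spindle of the largest knob: split, sprung brass pin, 10 mm thick, 20 mm above a 2 mm collar on the hob glass (8 mm above the worktop); does not turn. Origin: its axis, at the glass, z up. The knob's underside starts at z = 2 mm and is free once risen 20 mm. Friction (about 10 to 20 N straight pull, under 0.2 N m twist) holds the knob wherever it is left.
- board: Wooden chopping board, flat, fixed: 260 mm along its x, 170 mm along its y, 18 mm thick. Origin: centre of its underside, z up. A small loose knob lies on its +x half (60 to 90 mm from the centre); the area round x = -40 mm is clear.
Things that resemble listed ones, but are neither listed nor needed, are in the scene too. What is shaped like the big_knob but green or red is not meant.

How it is judged:
By the outcome, as a careful person would: the job done as asked, in the order asked, and still so for the second after the job is handed in, with the robot touching nothing.
It also fails if it takes over 48 s, if anything falls off the work surface, if the arm or the gripper's body presses on something with over 40 N, if the wrist force passes 120 N, or if a joint passes its speed limit or range.

## Robot

A 7-joint arm with a two-finger parallel gripper is mounted at the origin on the work surface. World frame = base frame: x ahead of the robot, y to its left, z up, the work surface at z = 0. Lengths are in m, angles in rad, forces in N, time in s.
With the tool pointing down it reaches from about 0.4 to 0.85 m from the base axis. Payload 10.4 kg.
Tool frame: the origin (TCP) lies on the centre line of the jaws, within the pads' length; the fingertips stand 14 mm ahead of it and the grasp point (between the pads) lies 5 mm behind it (manip.tip_reach is the distance from the TCP to the fingertips, in m); z points along the fingers, y is the line along which they close (so a half turn about z gives the same grasp; the last joint's range is limited). The gripper opens to 85 mm and grips with 20 to 120 N. Pads are 22 mm wide; open, the fingers measure 114 mm over their backs; the gripper's body (76 mm by 85 mm) begins 54 mm behind the grasp point. The pads swing forward as they close: fully open they stand 13 mm farther back than shut.
Start: joints at [-1.246, 0.332, -0.065, 1.46, 0.022, 1.35, -0.088], TCP at [0.213, 0.588, 0.245] pointing down, gripper open.
Joint ranges: [-2.6, 2.6], [-0.5, 2.12], [-1.47, 1.34], [0.16, 2.42], [-1.27, 4.41], [0.06, 2.06], [-2.6, 2.6]. Speed limits (rad/s): [2.22, 2.22, 2.79, 2.79, 3.14, 3.14, 3.14].

## Interface

Orientations are given as a unit quaternion [x, y, z, w].
In Python, from workcell import manip gives the robot as it stands.
- The arm moves only by the shell command python3 -m pendant 'ROWS' [FORCE]. ROWS is JSON, a list of rows, each a list of 7 numbers: the shift along the tool's x, y, z in units of 50 mm (1.0 is 50 mm), then the turn, a rotation vector about the tool's x, y, z in units of 8 degrees (1.0 is 8 degrees), then the opening, from -1 (shut) to 1 (fully open), so that 0 is half open. In form: [[dx, dy, dz, ax, ay, az, jaw], ...]. A call has exactly 10 rows; each row is the pose to reach, as a shift and turn from the pose commanded when the call began, along the tool's axes at that moment; what a row does not reach only later rows make up. A row lasts 1/8 s, in which the tool goes at most 62.5 mm and 10.7 degrees, less where a joint would pass 70% of its speed; a pose out of reach is approached as far as the arm can. A call with a gripper value outside its range is refused whole. The fingers move at their own pace and stop on an object; FORCE is the grip in N (left out, the last holds). Time passes only in rows, so rows that repeat a pose let the fingers close, or fill a call up. It gives the time, the measured TCP pose, the force, the opening and the grip force at its end, in the units of the state.
- manip.get_obs(): the state, without advancing time (a new reading comes with each control period).
- manip.camera(name): name is "scene" or "top" or "wrist"; returns (picture, depth): 400x640x3 uint8, red, green, blue; 400x640 float32, m along the optical axis (not along the pixel's ray), 0 where there is no reading.
- manip.get_calibration(name): a dict with "fx", "fy", "cx", "cy" (pixels), "xyz" and "orientation" of the camera in the world. Camera axes: x right, y up, looking along -z (the intrinsics and any distortion apply to the point x, -y, -z); pixel columns grow to the right and rows downward; lengths in m; the calibration is good to about 2 mm. A picture is of the moment at which its call begins: read the wrist's pose just before it. get_calibration takes no time and is no camera call; for the wrist camera it gives the pose at the moment of the call.
- manip.hand_in(): hands the job in; it is judged then, once.
Trained networks look in the newest picture that a camera, given by its name, has taken for a name from the list of things; names that differ only in an ending like _2 or _b are one class to them, and where a whole thing is asked for, a point or a joint stands for the part that bears it (a point fixed in the world has none). Each returns a list of dicts, best first, with "p" (0 to 1); they miss things now and then, are a little off and sometimes report something else, mostly with a low value. They report only what shows in the picture. A call takes as long as a camera call. They do not tell look-alikes from the thing itself.
- manip.find_in(thing, camera): "box" ([left, top, right, bottom] in pixels, round what is visible of it).
- manip.trace(thing, camera): "pixels" (400x640 bool, what is visible of it) and "box" ([left, top, right, bottom] in pixels, round what is visible of it).
- manip.tip_of(thing, camera): "pixel" ([column, row] in pixels: a listed point, or the origin of a listed thing).
The state is a dict: "clock": time; "joint_pos": joint angles; "joint_velocities": joint speeds; "tau": joint torques, N m; "position": TCP position; "ee_rot": TCP orientation; "ft_force": force on the tool from outside, world axes, zero at the start; "torque": the same for the moment, N m; "grip_width": opening from 0.0 (shut) to 1.0 (fully open); "grasp_force": force on a finger pad.
Only numpy, scipy, OpenCV 4.12 (cv2) and the standard library are available. Lean on these libraries where they do the work, as an engineer would, in place of code of your own. Each camera call takes 0.05 s, during which the arm holds its last target. There are 200 camera calls.

## Working session

There is one attempt and no reset: what is moved stays moved. The work goes in short steps, Python scripts to look and compute and a shell command to move; the robot and the scene stay as the last step left them, time stands still between calls to the robot, and variables do not carry over. Pictures are saved under pics/ and viewed, at most 10 in all, crops included, and the job is handed in when it is done.

```bash
mkdir -p pics
cat > h.py <<'E'
import numpy as np,cv2
from scipy.spatial.transform import Rotation as R
from workcell import manip
def cloud(cam):
    pic,d=manip.camera(cam);c=manip.get_calibration(cam)
    return pic,d,c
def P(c,u,v,d):
    u=np.asarray(u,float);v=np.asarray(v,float);d=np.asarray(d,float)
    p=np.stack([(u-c['cx'])/c['fx']*d,-(v-c['cy'])/c['fy']*d,-d],-1)
    return R.from_quat(c['orientation']).apply(p.reshape(-1,3)).reshape(p.shape)+c['xyz']
def ray(c,u,v,z):
    a=P(c,u,v,1.0);o=np.array(c['xyz']);return o+(a-o)*(z-o[2])/(a-o)[2]
def save(n,pic,box=None,s=1):
    if box: pic=pic[box[1]:box[3],box[0]:box[2]]
    cv2.imwrite('pics/'+n,cv2.resize(pic[:,:,::-1],None,fx=s,fy=s,interpolation=cv2.INTER_CUBIC))
E
python3 - <<'E'
from h import *
np.set_printoptions(precision=4,suppress=True)
for cam in ['scene','top']:
    pic,d,c=cloud(cam); save(cam+'1.png',pic); print(cam,{k:v for k,v in c.items()})
    for t in ['big_knob','board','spindle']:
        for r in manip.find_in(t,cam)[:4]:
            b=r['box'];u,v=int((b[0]+b[2])/2),int((b[1]+b[3])/2);print(t,round(r['p'],2),np.round(b),P(c,u,v,d[v,u]))
    for r in manip.tip_of('big_knob_pointer',cam)[:4]:
        print('ptr',r['p'],r['pixel'],ray(c,*r['pixel'],.046))
o=manip.get_obs();print(o['position'],o['ee_rot'],o['ft_force'],o['grip_width'],o['clock'])
E
```

```text
scene {'fx': 451.73509930718615, 'fy': 451.73509930718615, 'cx': 317.61622952010197, 'cy': 196.7242088417886, 'xyz': array([ 0.8722, -0.5045,  0.9838]), 'orientation': array([0.2887, 0.1035, 0.331 , 0.8924])}
big_knob 0.86 [320. 185. 345. 207.] [0.4587 0.0448 0.0375]
big_knob 0.81 [307. 149. 334. 164.] [0.3416 0.1347 0.024 ]
big_knob 0.54 [282. 168. 308. 193.] [0.3531 0.0187 0.0372]
board 0.84 [165. 253. 302. 380.] [ 0.4943 -0.3417  0.0164]
ptr 0.92 [338.9, 195.5] [0.4768 0.0502 0.046 ]
ptr 0.67 [292.4, 182.5] [0.3584 0.0033 0.046 ]
ptr 0.6 [329.3, 151.4] [0.3623 0.1495 0.046 ]
top {'fx': 417.4539343573345, 'fy': 417.4539343573345, 'cx': 326.9074266536418, 'cy': 199.48712961903388, 'xyz': array([0.3768, 0.0012, 1.0124]), 'orientation': array([ 0.0183, -0.0391, -0.7044,  0.7085])}
big_knob 0.91 [277. 189. 305. 212.] [0.4537 0.056  0.0484]
big_knob 0.85 [289. 235. 318. 259.] [0.3456 0.0275 0.0419]
big_knob 0.58 [247. 239. 266. 264.] [0.3358 0.1361 0.0366]
board 0.9 [417. 138. 491. 247.] [ 0.4784 -0.3333  0.0158]
board 0.51 [279. 188. 307. 211.] [0.456  0.0538 0.0479]
ptr 0.93 [314.2, 246.3] [0.3474 0.0017 0.046 ]
ptr 0.91 [244.6, 243.3] [0.3536 0.1611 0.046 ]
[0.213  0.5876 0.2453] [0.173  0.9849 0.     0.    ] [ 0.1657 -0.4352  0.4692] 0.9993284438628589 0.5
```

View pics/scene1.png

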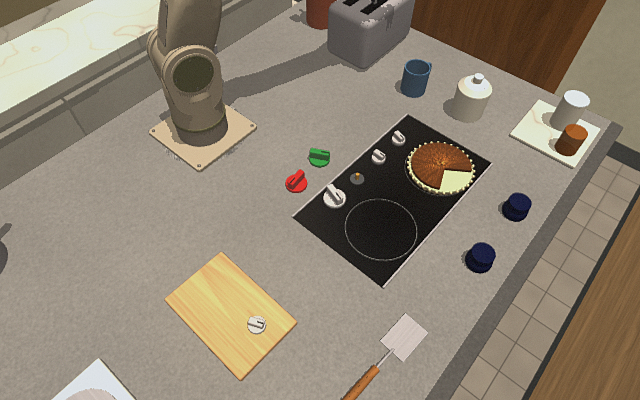

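Run:
```python
from h import *
p=cv2.imread('pics/top1.png')[:,:,::-1]; save('topc.png',p,[220,130,510,330],2.7)
```

```text
(no output)
```

View pics/topc.png

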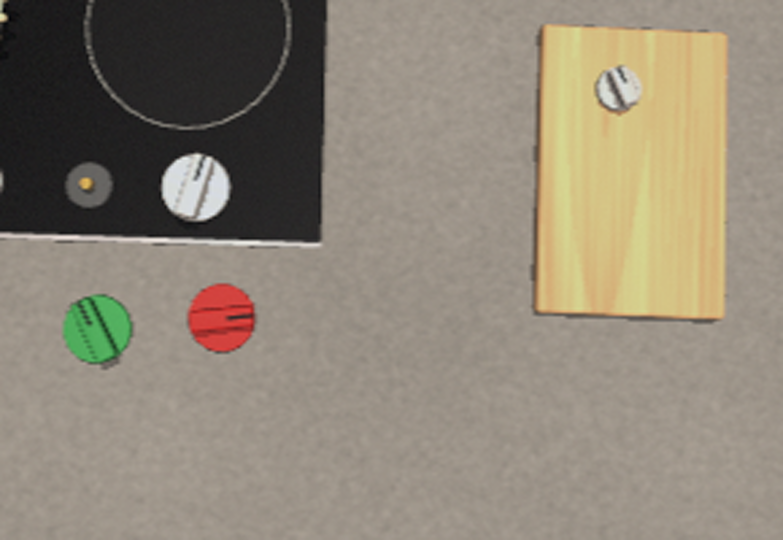

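The big aluminium knob is at scene (334,197), top (293,199). Possible confusions:
- green knob, scene (319,157)
- red knob, scene (296,182)
- small white knobs on the hob, scene (378,157) and (398,139)
- loose small knob on the board, scene (257,324)
- navy knob-like jars, scene (516,207) and (481,257)

I choose the white one at (334,197): it is the largest, uncoloured, and in the spindle row at the robot side. Its black pointer line is at the upper end in the top view (+x, away from the robot). The loose knob on the board is on the far half.

```bash
cat >> h.py <<'E'
def knob(cam,near,r=.05):
    pic,d,c=cloud(cam);v,u=np.mgrid[:400,:640];X=P(c,u,v,d)
    m=(d>0)&(np.hypot(X[...,0]-near[0],X[...,1]-near[1])<r)
    return pic,c,X,m
def bar(X,m,z0,z1):
    k=m&(X[...,2]>z0)&(X[...,2]<z1);p=X[k];q=p[:,:2]
    (cx,cy),(w,h),a=cv2.minAreaRect(q.astype(np.float32)*1000)
    if w<h:a+=90
    return k.sum(),np.array([cx,cy])/1000,sorted([w,h]),a,np.median(p[:,2])
E
python3 - <<'E'
from h import *
np.set_printoptions(precision=4,suppress=True)
for cam in ['top','scene']:
    pic,c,X,m=knob(cam,(.455,.054))
    print(cam,'bar',bar(X,m,.036,.06)); print('knob',bar(X,m,.014,.06))
    b=(X[...,2]>.010)&(X[...,2]<.03)&(np.hypot(X[...,0]-.48,X[...,1]+.335)<.17)
    # board by colour
    hsv=cv2.cvtColor(pic,cv2.COLOR_RGB2HSV); b&=(hsv[...,1]>70)&(hsv[...,0]<30)
    k=cv2.morphologyEx(b.astype(np.uint8),cv2.MORPH_OPEN,np.ones((3,3)))>0
    print('board',bar(X,k,.005,.03))
    for t in manip.tip_of('big_knob_pointer',cam)[:4]: print(t['pixel'],t['p'],ray(c,*t['pixel'],.046))
    for t in manip.tip_of('big_knob',cam)[:4]: print('org',t['pixel'],t['p'],ray(c,*t['pixel'],.010))
    g=(X[...,2]<.03)&m; print('glass z',np.median(X[...,2][g]))
E
```

```text
top bar (np.int64(190), array([0.4585, 0.0562]), [18.150819778442383, 55.451690673828125], 161.58497619628906, np.float64(0.04627542914498767))
knob (np.int64(493), array([0.4577, 0.0561]), [58.491943359375, 59.38740921020508], 75.0519027709961, np.float64(0.022231879004541932))
board (np.int64(7137), array([ 0.4766, -0.3343]), [170.89474487304688, 260.0060729980469], 177.8329315185547, np.float64(0.018378085827171375))
[296.0, 184.5] 0.8 [0.4901 0.045  0.046 ]
[244.0, 241.9] 0.77 [0.3568 0.1625 0.046 ]
[313.2, 245.8] 0.77 [0.3485 0.004  0.046 ]
org [260.1, 250.2] 0.93 [0.3366 0.1301 0.01  ]
org [301.9, 249.7] 0.84 [0.3381 0.0309 0.01  ]
org [288.6, 200.3] 0.74 [0.456 0.064 0.01 ]
glass z 0.009180491581591399
scene bar (np.int64(146), array([0.4601, 0.0528]), [19.045574188232422, 54.32558059692383], 162.0519790649414, np.float64(0.04572288304261246))
knob (np.int64(390), array([0.4609, 0.0521]), [55.719398498535156, 57.891475677490234], 62.89241027832031, np.float64(0.02446422239875562))
board (np.int64(8259), array([ 0.4775, -0.3369]), [170.31790161132812, 261.0468444824219], 177.8841552734375, np.float64(0.017924017915376234))
[332.5, 152.1] 0.76 [0.3706 0.1533 0.046 ]
[338.5, 197.7] 0.75 [0.4804 0.0442 0.046 ]
[291.1, 183.0] 0.53 [ 0.3569 -0.0002  0.046 ]
org [293.6, 181.2] 0.86 [0.3381 0.0282 0.01  ]
org [328.9, 194.0] 0.81 [0.4384 0.0579 0.01  ]
org [317.6, 161.1] 0.55 [0.341  0.1252 0.01  ]
glass z 0.009204842877687636
```

Run:
```python
from h import *
np.set_printoptions(precision=3,suppress=True)
a=np.array([.213,.588]);b=np.array([.459,.0545]);L=np.hypot(*(b-a));n=(b-a)/L
for cam in ['top','scene']:
    pic,d,c=cloud(cam);v,u=np.mgrid[:400,:640];X=P(c,u,v,d)
    q=X[...,:2]-a;s=q@n;t=abs(q@np.array([-n[1],n[0]]))
    for i in range(0,6):
        k=(d>0)&(s>i*.1)&(s<i*.1+.1)&(t<.09); print(cam,i,np.percentile(X[...,2][k],99) if k.any() else None)
o=manip.get_obs();r=R.from_quat(o['ee_rot'])
print(r.inv().apply(np.array([.459,.0545,.16])-o['position'])/.05, o['clock'])
```

```text
top 0 0.25822000541152573
top 1 0.004989012915311859
top 2 0.004853127736272754
top 3 0.011545331075939283
top 4 0.0383557895980789
top 5 0.04764256281253741
scene 0 0.18840032126614864
scene 1 0.004881916644133203
scene 2 0.004641166961934963
scene 3 0.010526131531075964
scene 4 0.038419705250441805
scene 5 0.04728047372686579
[-8.259 -8.346  1.706] 0.9
```

```bash
python3 -m pendant '[[-1,-1,0,0,0,0,0.2],[-2,-2,0,0,0,0,0.2],[-3,-3,0,0,0,0,0.2],[-4,-4,0,0,0,-0.1,0.2],[-5,-5,0,0,0,-0.1,0.2],[-6,-6,0.4,0,0,-0.2,0.2],[-7,-7,1,0,0,-0.2,0.2],[-8.26,-8.35,1.7,0,0,-0.2,0.2],[-8.26,-8.35,1.7,0,0,-0.2,0.2],[-8.26,-8.35,1.7,0,0,-0.2,0.2]]' 60
cat > near.py <<'E'
from h import *
import sys
np.set_printoptions(precision=4,suppress=True)
o=manip.get_obs();pic,c,X,m=knob('wrist',(.459,.0545),.06)
print(o['clock'],o['position'],o['joint_pos'],o['ft_force'])
print('bar',bar(X,m,.036,.06),'knob',bar(X,m,.014,.06))
k=m&(X[...,2]<.014);print('glass',np.median(X[...,2][k]) if k.any() else None)
save(sys.argv[1],pic)
r=R.from_quat(o['ee_rot']);print('tool x deg',np.degrees(np.arctan2(*r.apply([1,0,0])[[1,0]])),'tilt',r.apply([0,0,1]))
_,p,_,_,_=bar(X,m,.036,.06);print('shift',r.inv().apply(np.r_[p,.037]-o['position'])/.05)
E
python3 near.py w1.png
```

```text
clock: 2.15
position: [0.4594, 0.0515, 0.1597]
ee_rot: [0.161, 0.987, -0.0, 0.0]
ft_force: [1.2, 1.7, 0.2]
grip_width: 0.6
grasp_force: 0.0
2.15 [0.4594 0.0515 0.1597] [-0.6435  0.0303  0.4443  2.0046 -0.0144  1.1095  1.0552] [1.1598 1.6871 0.194 ]
bar (np.int64(1463), array([0.4589, 0.0517]), [17.429035186767578, 55.18394470214844], 161.8509750366211, np.float64(0.044553955706849474)) knob (np.int64(3600), array([0.4582, 0.0519]), [57.117313385009766, 58.79966735839844], 71.91885375976562, np.float64(0.01947850139978441))
glass 0.006658612729048441
tool x deg 161.52159652481058 tilt [ 0.0001 -0.0001 -1.    ]
shift [0.0123 0.001  2.4544]
```

View pics/w1.png

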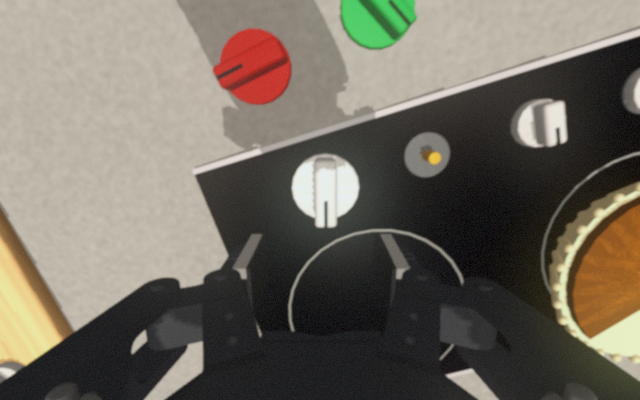

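The close view confirms the choice: the white big knob is at (325,187), its pointer line at (325,212). It is aligned with the jaws; red is at (253,66), green at (378,15), the bare spindle at (430,157).

```bash
python3 -m pendant '[[0,0,0.4,0,0,0,0.2],[0,0,0.8,0,0,0,0.2],[0,0,1.2,0,0,0,0.2],[0,0,1.4,0,0,0,0.2],[0,0,1.4,0,0,0,0.2],[0,0,1.4,0,0,0,0.2],[0,0,1.4,0,0,0,0.2],[0,0,1.4,0,0,0,0.2],[0,0,1.4,0,0,0,0.2],[0,0,1.4,0,0,0,0.2]]' 60; python3 near.py w2.png
```

```text
clock: 3.45
position: [0.459, 0.0543, 0.0904]
ee_rot: [0.159, 0.987, 0.0, 0.0]
ft_force: [-0.4, -0.3, -0.3]
grip_width: 0.599
grasp_force: 0.0
3.45 [0.459  0.0543 0.0904] [-0.6327  0.1314  0.4435  2.0732 -0.0693  0.9505  1.0986] [-0.3913 -0.2744 -0.3137]
bar (np.int64(2707), array([0.4585, 0.056 ]), [17.99369239807129, 55.67054748535156], 162.43972778320312, np.float64(0.04570962086523109)) knob (np.int64(6310), array([0.4577, 0.0563]), [57.49282455444336, 59.678043365478516], 71.04292297363281, np.float64(0.0206795726021254))
glass 0.007783259704567808
tool x deg 161.66939055100676 tilt [ 0.0001  0.0001 -1.    ]
shift [0.0212 0.0269 1.067 ]
```

View pics/w2.png

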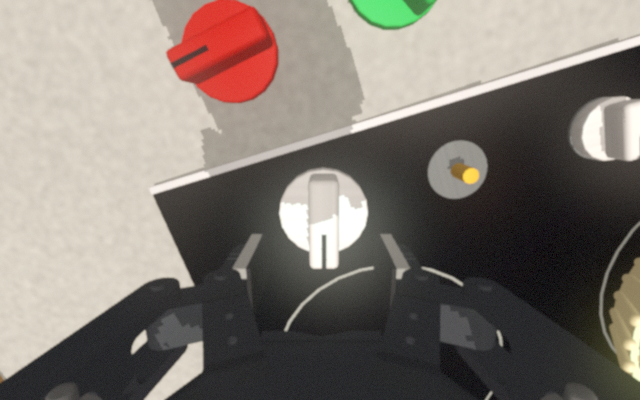

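The jaws straddle the bar (column 323, finger mid-line about 321) and the heights agree (bar top 45.7 mm against 46). I'll descend and grip.

```bash
python3 -m pendant '[[0.02,0.02,0.3,0,0,0,0.1],[0.02,0.02,0.6,0,0,0,0.1],[0.02,0.02,0.85,0,0,0,0.1],[0.02,0.02,1.06,0,0,0,0.1],[0.02,0.02,1.06,0,0,0,0.1],[0.02,0.02,1.06,0,0,0,-0.3],[0.02,0.02,1.06,0,0,0,-0.5],[0.02,0.02,1.06,0,0,0,-1],[0.02,0.02,1.06,0,0,0,-1],[0.02,0.02,1.06,0,0,0,-1]]' 70
```

```text
clock: 4.75
position: [0.4588, 0.0559, 0.0379]
ee_rot: [0.159, 0.987, 0.0, 0.0]
ft_force: [-1.2, 0.7, 6.6]
grip_width: 0.195
grasp_force: 68.6
```

```bash
python3 -m pendant '[[0,0,-0.02,0,0,-0.4,-1],[0,0,-0.03,0,0,-0.8,-1],[0,0,-0.04,0,0,-1.2,-1],[0,0,-0.055,0,0,-1.6,-1],[0,0,-0.07,0,0,-2.0,-1],[0,0,-0.08,0,0,-2.4,-1],[0,0,-0.09,0,0,-2.65,-1],[0,0,-0.1,0,0,-2.65,-1],[0,0,-0.1,0,0,-2.65,-1],[0,0,-0.1,0,0,-2.65,-1]]' 70
python3 - <<'E'
from h import *
np.set_printoptions(precision=4,suppress=True)
o=manip.get_obs();r=R.from_quat(o['ee_rot']);print(o['torque'],np.degrees(np.arctan2(*r.apply([1,0,0])[[1,0]])))
pic,d,c=cloud('wrist');save('w3.png',pic)
E
```

```text
clock: 6.0
position: [0.4581, 0.0556, 0.0422]
ee_rot: [-0.025, 1.0, 0.0, -0.0]
ft_force: [1.9, 1.8, -12.6]
grip_width: 0.197
grasp_force: 69.1
[ 0.3014 -0.5969  0.0033] -177.15167731072992
```

View pics/w3.png

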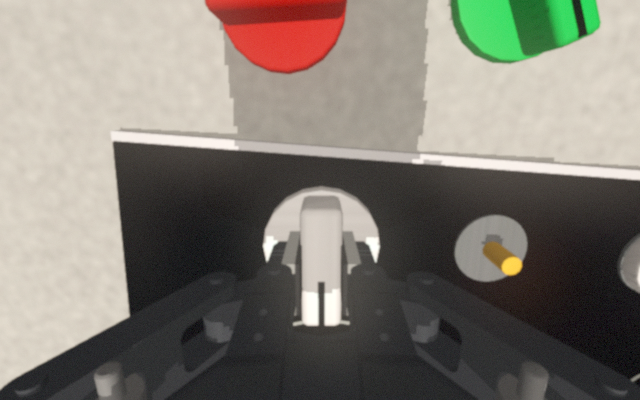

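The bar still lies along the jaws (pointer line at (321,303)), so the knob turned +21° with the gripper and rose about 4 to 5 mm. Now clockwise past the start.

```bash
python3 -m pendant '[[0,0,-0.015,0,0,0.6,-1],[0,0,-0.03,0,0,1.2,-1],[0,0,-0.045,0,0,1.9,-1],[0,0,-0.06,0,0,2.6,-1],[0,0,-0.075,0,0,3.3,-1],[0,0,-0.09,0,0,4.0,-1],[0,0,-0.1,0,0,4.7,-1],[0,0,-0.11,0,0,5.3,-1],[0,0,-0.12,0,0,5.3,-1],[0,0,-0.12,0,0,5.3,-1]]' 70
python3 - <<'E'
from h import *
o=manip.get_obs();r=R.from_quat(o['ee_rot']);print(o['torque'],np.degrees(np.arctan2(*r.apply([1,0,0])[[1,0]])))
E
```

```text
clock: 7.3
position: [0.4586, 0.056, 0.0486]
ee_rot: [0.337, 0.941, 0.0, 0.0]
ft_force: [2.7, 3.5, -8.4]
grip_width: 0.2
grasp_force: 69.6
[ 0.71079742 -0.56806931  0.04554877] 140.59118215663185
```

```bash
python3 -m pendant '[[0,0,-0.01,0,0,-0.6,-1],[0,0,-0.02,0,0,-1.2,-1],[0,0,-0.03,0,0,-1.9,-1],[0,0,-0.04,0,0,-2.6,-1],[0,0,-0.05,0,0,-3.3,-1],[0,0,-0.06,0,0,-4.0,-1],[0,0,-0.07,0,0,-4.7,-1],[0,0,-0.08,0,0,-5.3,-1],[0,0,-0.08,0,0,-5.3,-1],[0,0,-0.08,0,0,-5.3,-1]]' 70
python3 -m pendant '[[0,0,-0.01,0,0,0.6,-1],[0,0,-0.02,0,0,1.2,-1],[0,0,-0.03,0,0,1.9,-1],[0,0,-0.035,0,0,2.6,-1],[0,0,-0.04,0,0,3.3,-1],[0,0,-0.045,0,0,4.0,-1],[0,0,-0.05,0,0,4.7,-1],[0,0,-0.06,0,0,5.3,-1],[0,0,-0.06,0,0,5.3,-1],[0,0,-0.06,0,0,5.3,-1]]' 70
python3 - <<'E'
from h import *
o=manip.get_obs();r=R.from_quat(o['ee_rot']);print(o['torque'],np.degrees(np.arctan2(*r.apply([1,0,0])[[1,0]])))
pic,d,c=cloud('scene');save('s2.png',pic,[290,150,380,230],6)
E
```

```text
clock: 8.55
position: [0.4585, 0.0556, 0.0526]
ee_rot: [-0.024, 1.0, 0.0, 0.0]
ft_force: [-0.0, 2.5, -3.8]
grip_width: 0.193
grasp_force: 70.3
clock: 9.8
position: [0.4585, 0.0555, 0.0555]
ee_rot: [0.338, 0.941, 0.0, 0.0]
ft_force: [0.5, 0.8, 0.1]
grip_width: 0.191
grasp_force: 70.9
[ 0.02569059 -0.07726658 -0.02410431] 140.5485880739209
```

View pics/s2.png

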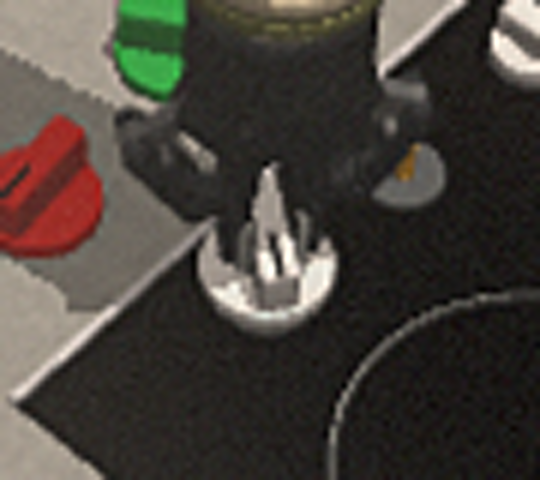

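The knob is still held and pitched level in the jaws, risen about 17.6 mm, with friction nearly gone (force about 0). I'll take the last millimetres with a further anticlockwise turn, then lift clear.

```bash
python3 -m pendant '[[0,0,-0.02,0,0,-0.5,-1],[0,0,-0.04,0,0,-1.0,-1],[0,0,-0.06,0,0,-1.6,-1],[0,0,-0.1,0,0,-2.2,-1],[0,0,-0.15,0,0,-2.65,-1],[0,0,-0.4,0,0,-2.65,-1],[0,0,-0.8,0,0,-2.65,-1],[0,0,-1.2,0,0,-2.65,-1],[0,0,-1.4,0,0,-2.65,-1],[0,0,-1.4,0,0,-2.65,-1]]' 70
python3 - <<'E'
from h import *
np.set_printoptions(precision=4,suppress=True)
o=manip.get_obs();r=R.from_quat(o['ee_rot']);print(o['position'],o['joint_pos'],np.degrees(np.arctan2(*r.apply([1,0,0])[[1,0]])))
print('shift',r.inv().apply(np.array([.437,-.334,.09])-o['position'])/.05)
pic,d,c=cloud('scene');save('s3.png',pic,[280,110,400,230],5)
v,u=np.mgrid[:400,:640];X=P(c,u,v,d);m=(X[...,1]<.05)&(np.hypot(X[...,0]-.459,X[...,1]-.056)<.045)&(X[...,2]>.06)&(X[...,2]<.16)
print(np.histogram(X[...,2][m],bins=np.arange(.06,.165,.005)))
E
```

```text
clock: 11.1
position: [0.4587, 0.0557, 0.1259]
ee_rot: [0.16, 0.987, 0.0, 0.001]
ft_force: [-0.3, -1.0, -0.9]
grip_width: 0.192
grasp_force: 70.8
[0.4587 0.0557 0.1259] [-0.6444  0.0745  0.4443  2.0421 -0.0379  1.031   1.0686] 161.6435369814711
shift [-2.0415 -7.5356  0.7123]
(array([  0,   0,   0,   0,   0,   0,   0,   8,  27, 101,  17,  13,  21,
        24,  36,  20,  12,   7,   3,   8]), array([0.06 , 0.065, 0.07 , 0.075, 0.08 , 0.085, 0.09 , 0.095, 0.1  ,
       0.105, 0.11 , 0.115, 0.12 , 0.125, 0.13 , 0.135, 0.14 , 0.145,
       0.15 , 0.155, 0.16 ]))
```

View pics/s3.png

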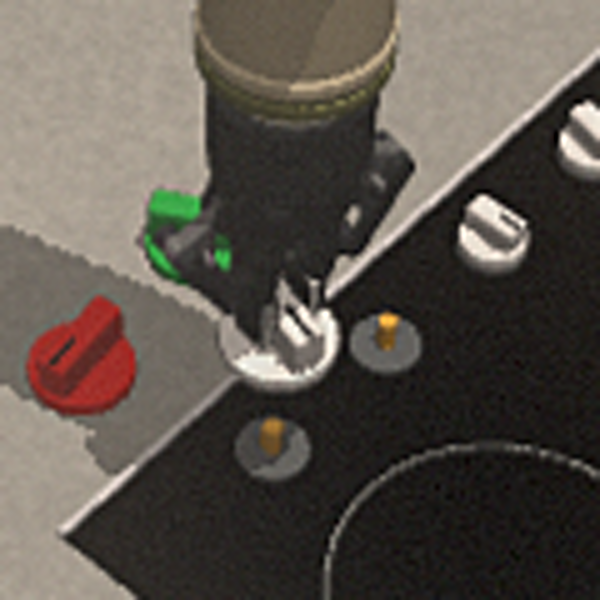

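The knob is free: the bare spindle is visible below it at crop (272,435), and the knob hangs level with its underside about 28 mm below the TCP. Next I move it over the board.

```bash
python3 -m pendant '[[-0.2,-0.7,0,0,0,0,-1],[-0.4,-1.6,0,0,0,0,-1],[-0.7,-2.6,0,0,0,0,-1],[-1,-3.6,0,0,0,0,-1],[-1.3,-4.6,0,0,0,0,-1],[-1.5,-5.6,0,0,0,0,-1],[-1.8,-6.5,0,0,0,0,-1],[-2,-7.2,0,0,0,0,-1],[-2.04,-7.53,0,0,0,0,-1],[-2.04,-7.53,0,0,0,0,-1]]' 70
python3 -m pendant '[[0,0,0.2,0,0,0,-1],[0,0,0.5,0,0,0,-1],[0,0,0.8,0,0,0,-1],[0,0,1,0,0,0,-1],[0,0,1.2,0,0,0,-1],[0,0,1.3,0,0,0,-1],[0,0,1.3,0,0,0,-1],[0,0,1.3,0,0,0,-1],[0,0,1.3,0,0,0,-1],[0,0,1.3,0,0,0,-1]]' 70
python3 - <<'E'
from h import *
np.set_printoptions(precision=4,suppress=True)
o=manip.get_obs();r=R.from_quat(o['ee_rot']);print(o['position'],o['joint_pos'],r.apply([0,0,1]))
pic,d,c=cloud('scene');save('s4.png',pic,[150,230,310,390],4)
v,u=np.mgrid[:400,:640];X=P(c,u,v,d);m=(np.hypot(X[...,0]-.437,X[...,1]+.334)<.045)&(X[...,2]>.0)&(X[...,2]<.09)
print(np.histogram(X[...,2][m],bins=np.arange(.01,.08,.004)))
E
```

```text
clock: 12.4
position: [0.4357, -0.3348, 0.1243]
ee_rot: [0.161, 0.987, -0.0, -0.001]
ft_force: [0.3, 0.5, -0.3]
grip_width: 0.198
grasp_force: 70.8
clock: 13.65
position: [0.4369, -0.3339, 0.0605]
ee_rot: [0.159, 0.987, 0.0, 0.0]
ft_force: [-0.7, -0.2, -0.6]
grip_width: 0.189
grasp_force: 70.8
[ 0.4369 -0.3339  0.0605] [-0.0187  0.4218  0.7058  1.887  -0.3324  0.952   2.0907] [ 0.0004  0.     -1.    ]
(array([  8, 242, 287,   8,   0,   3,  18,  96, 113,  10,  11,  22,  15,
        25, 139,  30,   8]), array([0.01 , 0.014, 0.018, 0.022, 0.026, 0.03 , 0.034, 0.038, 0.042,
       0.046, 0.05 , 0.054, 0.058, 0.062, 0.066, 0.07 , 0.074, 0.078]))
```

View pics/s4.png

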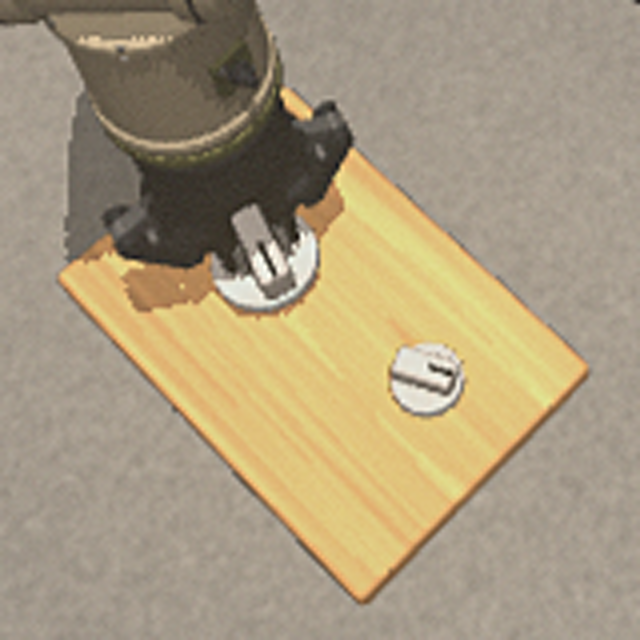

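The knob hangs level over the clear part of the board at crop (267,262), with the loose knob well away at (428,378). The gap is about 14 mm, so I lower gently.

```bash
python3 -m pendant '[[0,0,0.08,0,0,0,-1],[0,0,0.16,0,0,0,-1],[0,0,0.2,0,0,0,-1],[0,0,0.23,0,0,0,-1],[0,0,0.25,0,0,0,-1],[0,0,0.26,0,0,0,-1],[0,0,0.27,0,0,0,-1],[0,0,0.28,0,0,0,-1],[0,0,0.28,0,0,0,-1],[0,0,0.28,0,0,0,-1]]' 70
```

```text
clock: 14.95
position: [0.4368, -0.3339, 0.0463]
ee_rot: [0.159, 0.987, 0.0, 0.0]
ft_force: [0.3, 0.2, -0.2]
grip_width: 0.195
grasp_force: 70.8
```

```bash
python3 -m pendant '[[0,0,0.005,0,0,0,-1],[0,0,0.01,0,0,0,-1],[0,0,0.015,0,0,0,-1],[0,0,0.02,0,0,0,-1],[0,0,0.025,0,0,0,-1],[0,0,0.03,0,0,0,-1],[0,0,0.03,0,0,0,-1],[0,0,0.03,0,0,0,-1],[0,0,0.03,0,0,0,-1],[0,0,0.03,0,0,0,-1]]' 70
```

```text
clock: 16.2
position: [0.4368, -0.3339, 0.046]
ee_rot: [0.159, 0.987, 0.001, 0.0]
ft_force: [-6.4, 6.1, 18.5]
grip_width: 0.195
grasp_force: 73.5
```

Contact at z = 46 mm, as predicted. I'll ease the press, open and retreat.

```bash
python3 -m pendant '[[0,0,-0.015,0,0,0,-1],[0,0,-0.02,0,0,0,-1],[0,0,-0.02,0,0,0,-0.55],[0,0,-0.02,0,0,0,-0.4],[0,0,-0.02,0,0,0,-0.2],[0,0,-0.02,0,0,0,0],[0,0,-0.02,0,0,0,0],[0,0,-0.2,0,0,0,0],[0,0,-0.6,0,0,0,0],[0,0,-1,0,0,0,0]]' 20
python3 -m pendant '[[0,0,-0.5,0,0,0,0],[0,0,-1,0,0,0,0],[0,0,-1.5,0,0,0,0],[-0.5,0.3,-2,0,0,0,0],[1,0,-2.3,0,0,0,0],[2,0,-2.5,0,0,0,0],[2.5,0,-2.5,0,0,0,0],[2.5,0,-2.5,0,0,0,0],[2.5,0,-2.5,0,0,0,0],[2.5,0,-2.5,0,0,0,0]]'
python3 - <<'E'
from h import *
np.set_printoptions(precision=4,suppress=True)
for cam in ['scene','top']:
    pic,c,X,m=knob(cam,(.437,-.334),.05)
    if cam=='scene': save('s5.png',pic,[150,150,350,390],2.4)
    print(cam,bar(X,m,.045,.07),bar(X,m,.023,.07))
E
```

```text
clock: 17.45
position: [0.437, -0.3342, 0.0967]
ee_rot: [0.159, 0.987, -0.0, 0.0]
ft_force: [0.6, 0.1, 0.7]
grip_width: 0.502
grasp_force: 0.0
clock: 18.7
position: [0.3187, -0.2948, 0.22]
ee_rot: [0.159, 0.987, -0.0, -0.0]
ft_force: [0.1, 0.6, -0.8]
grip_width: 0.501
grasp_force: 0.0
scene (np.int64(201), array([ 0.4377, -0.3357]), [17.369861602783203, 56.63850784301758], 161.38233184814453, np.float64(0.053882415543037854)) (np.int64(571), array([ 0.4392, -0.3385]), [58.7776985168457, 63.67842483520508], 84.52479553222656, np.float64(0.029946179155152075))
top (np.int64(201), array([ 0.4364, -0.3328]), [18.314769744873047, 55.10984802246094], 162.48169708251953, np.float64(0.053759402377298704)) (np.int64(508), array([ 0.4403, -0.3365]), [66.17094421386719, 67.74678039550781], 146.7578582763672, np.float64(0.03135809019491964))
```

View pics/s5.png

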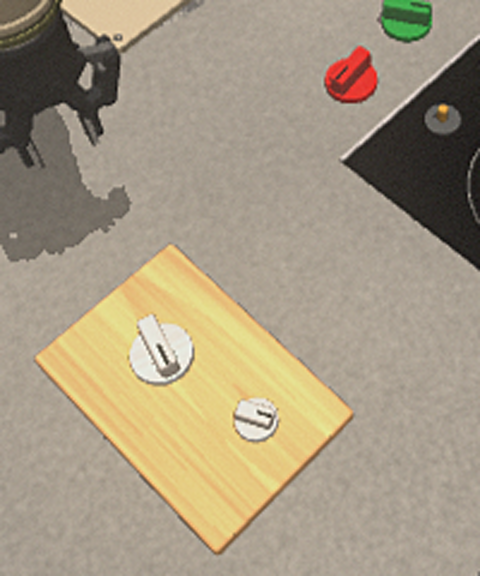

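The knob stands upright on the board at crop (161,350), bar top at 54 mm (18 + 36, as it must be). The spindle is bare at (443,118), the loose knob undisturbed and the gripper clear.

```bash
python3 -c "
from workcell import manip
print(manip.hand_in())"
```

```text
the job is handed in; nothing more can be done
None
```

The largest knob was worked off its spindle with alternating twists of about 21°, set upright on the clear half of the chopping board without a drop, and handed in at about 19 s.

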